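# Clear the pin pot off the inspection block

## Robot

A 6-joint arm with a two-finger parallel gripper is mounted at the origin on the work surface. World frame = base frame: x ahead of the robot, y to its left, z up, the work surface at z = 0. Lengths are in m, angles in rad, forces in N, time in s.
With the tool pointing down it reaches from about 0.3 to 0.85 m from the base axis. Payload 5.4 kg.
Tool frame: the origin (TCP) lies midway between the tips of the shut fingers; the grasp point (between the pads) lies 19 mm behind it; z points along the fingers, y is the line along which they close (so a half turn about z gives the same grasp; the last joint's range is limited). The gripper opens to 85 mm and grips with 20 to 120 N. Pads are 22 mm wide; open, the fingers measure 114 mm over their backs; the gripper's body (76 mm by 85 mm) begins 54 mm behind the grasp point. The pads swing forward as they close: fully open they stand 13 mm farther back than shut.
Start: joints at [0.957, 0.158, 1.597, -0, 1.386, -0.21], TCP at [0.226, 0.529, 0.231] pointing down, gripper open.
Joint ranges: [-2.91, 2.91], [-0.94, 2.29], [0.18, 2.7], [-1.29, 4.43], [0.17, 2.64], [-3, 3]. Speed limits (rad/s): [2.57, 2.57, 3.14, 3.14, 3.14, 3.14].

## Interface

Orientations are given as a rotation vector (axis times angle).
In Python, from station import env gives the robot as it stands.
- The arm moves only by the shell command python3 -m jog 'ROWS' [OPENING] [FORCE]. ROWS is a JSON object of lists of equal length, an entry for each row: "linear": the shift along the tool's x, y, z in m, a list of three; "turn": the turn, a rotation vector about the tool's x, y, z in rad, a list of three. In form: {"linear": [[tx, ty, tz], ...], "turn": [[ax, ay, az], ...]}. A call has 1 to 10 rows; each row is the pose to reach, as a shift and turn from the pose commanded when the call began, along the tool's axes at that moment; what a row does not reach only later rows make up. A row lasts 1/8 s, in which the tool goes at most 62.5 mm and 10.7 degrees, less where a joint would pass 70% of its speed; a pose out of reach is approached as far as the arm can. A call with a gripper value outside its range is refused whole. OPENING is the finger opening in m, from 0 to 0.0854, set as the call begins (- or left out, the last holds). The fingers move at their own pace and stop on an object; FORCE is the grip in N (left out, the last holds). Time passes only in rows, so rows that repeat a pose let the fingers close. It gives the time, the measured TCP pose, the force, the opening and the grip force at its end, in the units of the state.
- env.sense(): the state, without advancing time (a new reading comes with each control period).
- env.camera(name): name is "scene" or "top" or "wrist"; returns a dict with "image" (384x512x3 uint8, red, green, blue), "fovy" (degrees; the focal length in pixels is half the picture's height over the tangent of half this angle, whatever the lens; pixels are square), "cx", "cy" (the principal point, pixels), "k1" (the pictures are not rectified: a ray, as slopes to the right and down, at radius r is drawn at 1 + k1 r^2 times it, then the intrinsics apply), "cam_to_world" (4x4, takes a point from camera to world coordinates); the wrist camera has in their place "hand_eye" (4x4, takes a point from camera to tool coordinates, whose origin is the TCP and whose axes are the flange's). Camera axes: x right, y up, looking along -z (the intrinsics and any distortion apply to the point x, -y, -z); pixel columns grow to the right and rows downward; lengths in m; the calibration is good to about 2 mm. A picture is of the moment at which its call begins: read the wrist's pose just before it. There is no depth.
- env.sign_off(): hands the job in; it is judged then, once.
The state is a dict: "time_s": time; "joints": joint angles; "qvel": joint speeds; "effort": joint torques, N m; "tcp_pos": TCP position; "tcp_rot": TCP orientation; "wrist_force": force on the tool from outside, world axes, zero at the start; "torque": the same for the moment, N m; "width": finger opening in m; "grip_force": force on a finger pad.
Only numpy, scipy, OpenCV 4.12 (cv2) and the standard library are available. Lean on these libraries where they do the work, as an engineer would, in place of code of your own. Each camera call takes 0.05 s, during which the arm holds its last target. There are 200 camera calls.

## Task

On the inspection table two cream resin blocks each carry a lidded steel canister of the same size. Take the one with the arched handle, lift it off its block and set it down upright in the middle of the round black rubber pad, wholly on the pad, and let go of it. Keep it upright on the way and do not drop it, and leave the canister without a handle standing where it is.

Things in the scene. Friction and masses are not known exactly. Their poses are not given: they have to be found in the camera images.
- pot: The pot to move: closed steel canister, 84 mm diameter, flat lid at 75 mm, with a rigid arched handle: a level bar along its y axis over the centre, 12 mm thick (x), 74 long (y), 14 high, middle 120 mm and top 127 mm above the underside, on 8 mm posts at y -30 and +30; 38 mm free below it. 0.35 to 0.7 kg. Origin: centre of underside, z up. (A smaller such pot, 56 mm diameter, on the table is no part of the job.)
- stand: The block the pot stands on: fixed cream resin block, 110 x 110 mm, flat seat 50 mm high, with a lip 6 mm high and 6 mm thick on three sides of the top (open to its own -x), 98 mm clear between the side lips. The pot stands mid-seat, turned up to 35 degrees from the block. Origin: centre of underside, z up.
- pad: The round black rubber pad, fixed flat on the table: 130 mm diameter, 6 mm thick. Origin: centre of the underside; z up.
- canister: Bystander, to be left alone: closed steel canister without a handle, 84 mm diameter, 75 mm high (a flat disc on the lid adds 2 mm), loose on the second cream block (same as the first). Origin: centre of the underside; z up.
There are look-alikes about, which are no part of the job. What is shaped like the pot but orange is not meant.

How it is judged:
By the outcome, as a careful person would: the job done as asked, in the order asked, and still so for the second after the job is handed in, with the robot touching nothing.
It also fails if it takes over 43 s, if anything falls off the work surface, if the arm or the gripper's body presses on something with over 40 N, if the wrist force passes 120 N, or if a joint passes its speed limit or range.

## Working session

There is one attempt and no reset: what is moved stays moved. The work goes in short steps, Python scripts to look and compute and a shell command to move; the robot and the scene stay as the last step left them, time stands still between calls to the robot, and variables do not carry over. Pictures are saved under pics/ and viewed, at most 10 in all, crops included, and the job is handed in when it is done.

```bash
mkdir -p pics; ls
cat > h.py <<'E'
import numpy as np, cv2
from scipy.spatial.transform import Rotation as R
from station import env
def snap(name,fn):
    s=env.sense(); c=env.camera(name)
    cv2.imwrite(f'pics/{fn}.png',c['image'][:,:,::-1])
    if 'cam_to_world' in c: T=np.array(c['cam_to_world'])
    else:
        M=np.eye(4); M[:3,:3]=R.from_rotvec(s['tcp_rot']).as_matrix(); M[:3,3]=s['tcp_pos']
        T=M@np.array(c['hand_eye'])
    np.savez(f'pics/{fn}.npz',T=T,f=192/np.tan(np.radians(c['fovy'])/2),cx=c['cx'],cy=c['cy'],k1=c['k1'])
    return c['image']
def hit(fn,u,v,z):
    d=np.load(f'pics/{fn}.npz'); f=d['f']; K=np.array([[f,0,d['cx']],[0,f,d['cy']],[0,0,1]])
    p=cv2.undistortPoints(np.array([[[u,v]]],float),K,np.array([float(d['k1']),0,0,0]))[0,0]
    r=d['T'][:3,:3]@np.array([p[0],-p[1],-1]); o=d['T'][:3,3]
    return o+r*(z-o[2])/r[2]
def proj(fn,P):
    d=np.load(f'pics/{fn}.npz'); f=d['f']
    q=d['T'][:3,:3].T@(np.array(P)-d['T'][:3,3]); a=np.array([q[0],-q[1]])/-q[2]
    a=a*(1+d['k1']*(a@a)); return a*f+[d['cx'],d['cy']]
def tool(P):
    "world point in the tool frame"
    s=env.sense(); return R.from_rotvec(s['tcp_rot']).as_matrix().T@(np.array(P)-s['tcp_pos'])
E
python3 - <<'E'
from h import *
a=snap('scene','scene'); b=snap('top','top')
print(env.sense())
cv2.imwrite('pics/both.png',cv2.resize(np.vstack([a,b])[:,:,::-1],None,fx=1,fy=1)[:, :])
for n,i in(('scene',a),('top',b)): cv2.imwrite(f'pics/{n}_big.png',cv2.resize(i[:,:,::-1],(800,600),interpolation=cv2.INTER_CUBIC))
E
```

```text
pics
{'time_s': 0.1, 'joints': array([ 9.56896869e-01,  1.58996532e-01,  1.59807515e+00,  7.45372977e-06,
        1.38619545e+00, -2.10112073e-01]), 'qvel': array([ 4.62993154e-04, -1.40774790e-03, -1.71519587e-03, -2.33554735e-04,
       -2.54903470e-05,  1.50615125e-03]), 'effort': array([ 1.68579227e-04, -3.96990645e+01, -3.32338715e+01, -1.81437440e-04,
        4.18486597e-03, -3.89772958e-05]), 'tcp_pos': array([0.2256343 , 0.52830935, 0.23042505]), 'tcp_rot': array([-6.29833733e-01, -3.07711768e+00,  2.40503492e-03]), 'wrist_force': array([-0.80903224, -0.50048568, -0.31771595]), 'torque': array([ 0.01944245,  0.00719885, -0.0378632 ]), 'grip_force': 0.0, 'width': 0.08545906178182276}
```

View pics/scene_big.png

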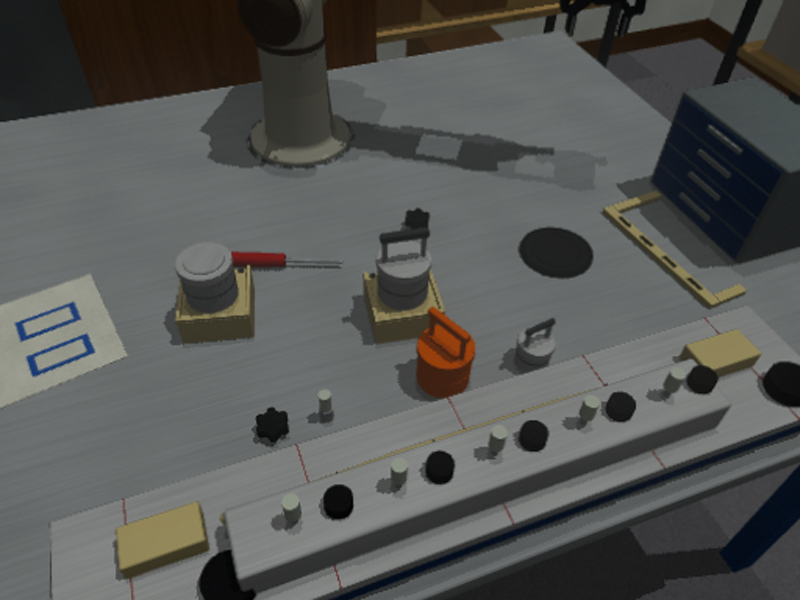

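View pics/top_big.png

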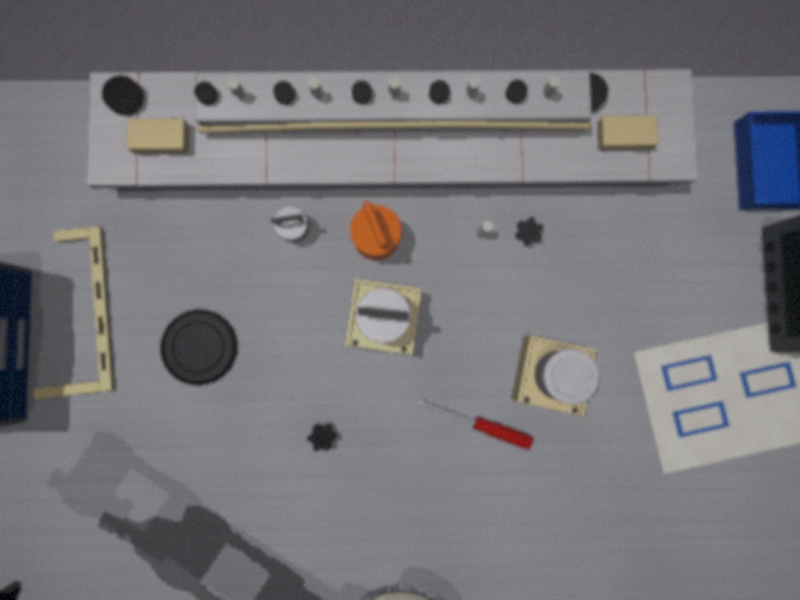

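The scene picture shows the wanted pot at (404,270), with its black-topped handle bar. In the top picture it is at (384,315), bar from about (358,313) to (408,317).
Possible mix-ups, by top pixel: orange pot (375,232), small pot (290,222), canister without a handle (570,376). For the pad, the black discs on the rail (e.g. 123,95) could be confused with it. I choose the steel pot at (384,315) and the pad at (198,346), and check the pot in a close crop.

Run:
```python
from h import *
t=cv2.imread('pics/top.png'); s=cv2.imread('pics/scene.png')
a=cv2.resize(t[165:245,205:285],(400,400),interpolation=cv2.INTER_CUBIC)
b=cv2.resize(s[140:220,220:300],(400,400),interpolation=cv2.INTER_CUBIC)
cv2.imwrite('pics/crop1.png',np.hstack([a,b]))
k=.64
p1=hit('top',358*k,313*k,.177);p2=hit('top',408*k,317*k,.177);pad=hit('top',198.5*k,346.5*k,.006)
print(p1,p2,(p1+p2)/2,np.linalg.norm(p1-p2),pad)
for n,u,v in(('orange',375,232),('can',570,376)):print(n,hit('top',u*k,v*k,.1))
print(R.from_rotvec(env.sense()['tcp_rot']).as_matrix().round(3))
print(hit('top',161*k,346*k,.006),hit('top',238*k,346*k,.006), env.camera('wrist')['hand_eye'])
```

```text
[0.55506744 0.0546409  0.177     ] [ 0.54852806 -0.01683777  0.177     ] [0.55179775 0.01890156 0.177     ] 0.07177718185649054 [0.51233509 0.33255053 0.006     ]
orange [0.68737761 0.03071676 0.1       ]
can [ 0.45858105 -0.26915681  0.1       ]
[[-0.92   0.393 -0.001]
 [ 0.393  0.92  -0.001]
 [ 0.    -0.002 -1.   ]]
[0.51394968 0.39554484 0.006     ] [0.51236612 0.26606727 0.006     ] [[-1.43116743e-04  9.60962553e-01  2.76678426e-01  7.07960258e-02]
 [ 9.99999916e-01  3.13154645e-05  4.08502188e-04 -2.56976483e-04]
 [ 3.83890992e-04  2.76678461e-01 -9.60962477e-01 -1.43182431e-01]
 [ 0.00000000e+00  0.00000000e+00  0.00000000e+00  1.00000000e+00]]
```

View pics/crop1.png

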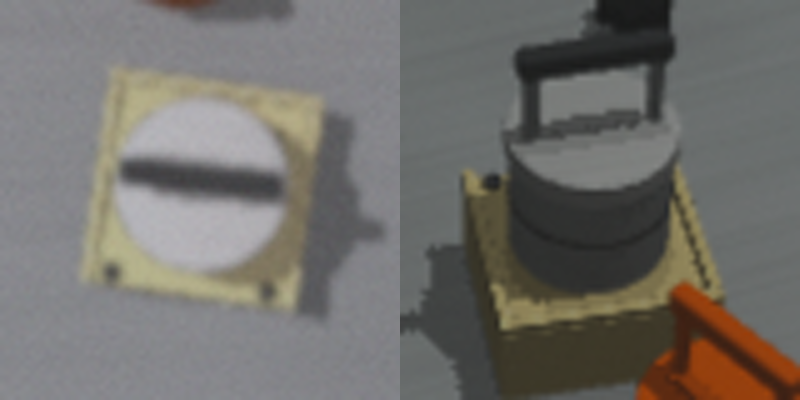

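The crop shows the grey pot with a dark level bar running from (122,171) to (283,187), standing on its lipped block; the choice is right. Moving to hover above it.

```bash
python3 -m jog '{"linear":[[-0.02,-0.014,-0.005],[-0.07,-0.047,-0.01],[-0.12,-0.082,-0.02],[-0.17,-0.116,-0.03],[-0.22,-0.15,-0.04],[-0.27,-0.184,-0.04],[-0.32,-0.218,-0.04],[-0.37,-0.252,-0.04],[-0.42,-0.286,-0.04],[-0.46,-0.313,-0.04]],"turn":[[0,0,0.05],[0,0,0.18],[0,0,0.31],[0,0,0.44],[0,0,0.57],[0,0,0.7],[0,0,0.83],[0,0,0.96],[0,0,1.09],[0,0,1.2]]}' 0.06 40
python3 - <<'E'
from h import *
s=env.sense();print(tool([.552,.019,.27]), R.from_rotvec(s['tcp_rot']).as_matrix()[:,1])
E
```

```text
time_s: 1.4
tcp_pos: [0.5267, 0.058, 0.271]
tcp_rot: [-2.263, -2.178, 0.0]
wrist_force: [0.7, 0.5, -0.1]
width: 0.0601
grip_force: 0.0
[-0.03796393  0.02676934  0.00099378] [ 9.99272804e-01 -3.81280528e-02 -3.38631656e-04]
```

```bash
python3 -m jog '{"linear":[[-0.02,0.014,0],[-0.036,0.026,0],[-0.036,0.026,0],[-0.036,0.026,0]],"turn":[[0,0,0.03],[0,0,0.05],[0,0,0.05],[0,0,0.05]]}'
python3 - <<'E'
from h import *
i=snap('wrist','w1'); cv2.imwrite('pics/w1b.png',cv2.resize(i[:,:,::-1],(800,600),interpolation=cv2.INTER_CUBIC))
E
```

```text
time_s: 1.9
tcp_pos: [0.5503, 0.0245, 0.2713]
tcp_rot: [-2.309, -2.129, -0.0]
wrist_force: [0.4, -0.8, 0.6]
width: 0.0602
grip_force: 0.0
```

View pics/w1b.png

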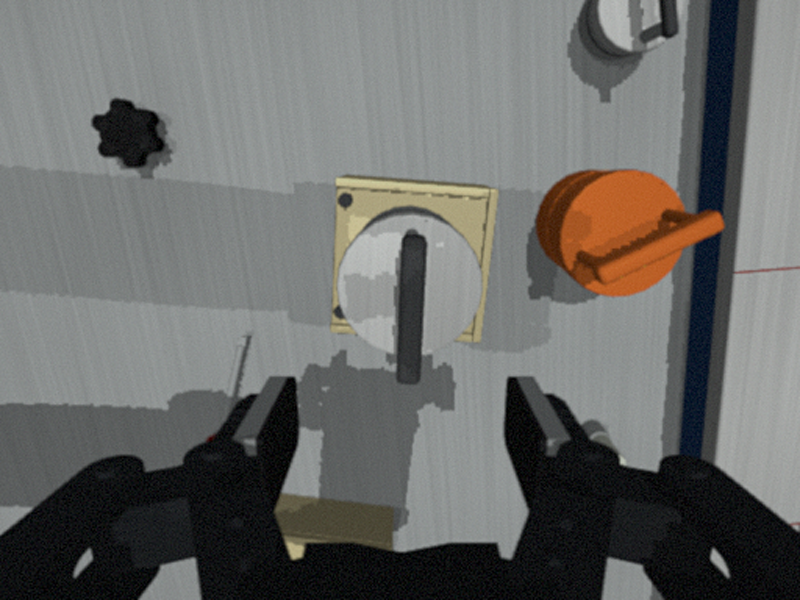

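The wrist view shows the grey pot's bar from (414,236) to (408,382), between the fingers and nearly aligned with them; the orange pot is well to the right at (620,230).

Run:
```python
from h import *
k=.64
p1=hit('w1',414*k,236*k,.177);p2=hit('w1',408*k,382*k,.177);m=(p1+p2)/2;d=p1-p2
print(p1,p2,m,np.linalg.norm(d)); m[2]=.151
Rm=R.from_rotvec(env.sense()['tcp_rot']).as_matrix()
dt=Rm.T@d; print('to',tool(m),'turn z',np.arctan2(dt[1],dt[0]))
```

```text
[0.55836182 0.05780943 0.177     ] [ 0.55003466 -0.01415579  0.177     ] [0.55419824 0.02182682 0.177     ] 0.07244538468437878
to [-0.00245929  0.00415785  0.12033575] turn z 0.034164656258445045
```

```bash
python3 -m jog '{"linear":[[-0.001,0.002,0.02],[-0.0025,0.004,0.05],[-0.0025,0.004,0.065],[-0.0025,0.004,0.07],[-0.0025,0.004,0.07]],"turn":[[0,0,0.02],[0,0,0.034],[0,0,0.034],[0,0,0.034],[0,0,0.034]]}'
python3 - <<'E'
from h import *
print(tool([.5542,.0218,.151]),R.from_rotvec(env.sense()['tcp_rot']).as_matrix().round(3))
E
```

```text
time_s: 2.58
tcp_pos: [0.5547, 0.0208, 0.2019]
tcp_rot: [2.346, 2.088, 0.001]
wrist_force: [-0.4, 0.2, 0.6]
width: 0.06
grip_force: 0.0
[ 0.00096219 -0.00065282  0.0508662 ] [[ 0.116  0.993  0.001]
 [ 0.993 -0.116 -0.   ]
 [-0.     0.001 -1.   ]]
```

```bash
python3 -m jog '{"linear":[[0.001,-0.0006,0.015],[0.001,-0.0006,0.035],[0.001,-0.0006,0.047],[0.001,-0.0006,0.051],[0.001,-0.0006,0.051]],"turn":[[0,0,0],[0,0,0],[0,0,0],[0,0,0],[0,0,0]]}'
python3 -m jog '{"linear":[[0,0,0],[0,0,0],[0,0,0],[0,0,0],[0,0,0],[0,0,0]],"turn":[[0,0,0],[0,0,0],[0,0,0],[0,0,0],[0,0,0],[0,0,0]]}' 0 80
```

```text
time_s: 3.2
tcp_pos: [0.5542, 0.0216, 0.1504]
tcp_rot: [2.347, 2.088, 0.0]
wrist_force: [0.7, -0.3, -0.5]
width: 0.0604
grip_force: 0.0
time_s: 3.95
tcp_pos: [0.5547, 0.0215, 0.1509]
tcp_rot: [2.347, 2.087, 0.002]
wrist_force: [2.5, -0.5, 3.3]
width: 0.0106
grip_force: 78.9
```

```bash
python3 -m jog '{"linear":[[0,0,-0.002],[0,0,-0.008],[0,0,-0.016],[0,0,-0.026],[0,0,-0.036],[0,0,-0.046],[0,0,-0.054],[0,0,-0.058],[0,0,-0.06],[0,0,-0.06]],"turn":[[0,0,0],[0,0,0],[0,0,0],[0,0,0],[0,0,0],[0,0,0],[0,0,0],[0,0,0],[0,0,0],[0,0,0]]}'
python3 - <<'E'
from h import *
i=snap('scene','s2'); w=snap('wrist','w2')
j=snap('top','t2')
cv2.imwrite('pics/l2.png',np.hstack([cv2.resize(i[90:240,200:400],(400,300)),cv2.resize(j[170:270,70:204],(400,300),interpolation=cv2.INTER_CUBIC)])[:,:,::-1])
print(tool([.5123,.3325,.211]))
E
```

```text
time_s: 5.2
tcp_pos: [0.5539, 0.0216, 0.2101]
tcp_rot: [-2.347, -2.088, 0.0]
wrist_force: [0.2, -1.3, -4.9]
width: 0.0109
grip_force: 78.0
[ 0.30391483 -0.07753699 -0.00102373]
```

View pics/l2.png

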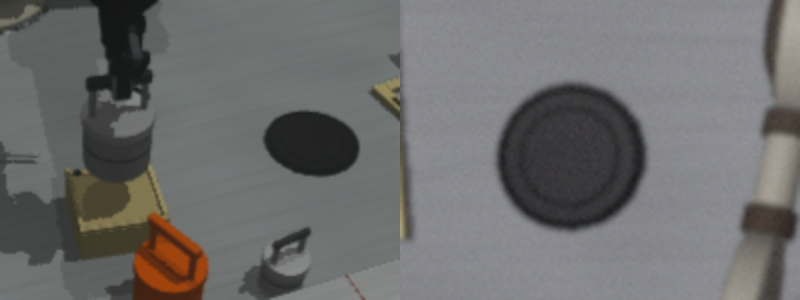

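The pot hangs upright, clear of its block. In this picture the pad's centre is at (572,157) in the right half, i.e. (127.3,222.3) in the top image.

```bash
python3 -c "
from h import *
print(hit('t2',127.2,222.1,.006))"
python3 -m jog '{"linear":[[0.003,-0.001,0],[0.01,-0.0025,0],[0.022,-0.0055,0],[0.038,-0.0095,0],[0.056,-0.014,0],[0.075,-0.019,0],[0.094,-0.024,0],[0.113,-0.029,0],[0.132,-0.034,0],[0.151,-0.039,0]],"turn":[[0,0,0],[0,0,0],[0,0,0],[0,0,0],[0,0,0],[0,0,0],[0,0,0],[0,0,0],[0,0,0],[0,0,0]]}'
python3 -m jog '{"linear":[[0.019,-0.005,0],[0.038,-0.01,0],[0.057,-0.015,0],[0.076,-0.02,0],[0.095,-0.024,0],[0.113,-0.029,0],[0.129,-0.033,0],[0.141,-0.036,0],[0.149,-0.038,0],[0.152,-0.0385,0]],"turn":[[0,0,0],[0,0,0],[0,0,0],[0,0,0],[0,0,0],[0,0,0],[0,0,0],[0,0,0],[0,0,0],[0,0,0]]}'
python3 -m jog '{"linear":[[0,0,0],[0,0,0]],"turn":[[0,0,0],[0,0,0]]}'
python3 - <<'E'
from h import *
i=snap('wrist','w3'); cv2.imwrite('pics/w3b.png',cv2.resize(i[:,:,::-1],(800,600),interpolation=cv2.INTER_CUBIC))
s=env.sense(); Rm=R.from_rotvec(s['tcp_rot']).as_matrix()
b=s['tcp_pos']-[0,0,.101]
a=np.linspace(0,2*np.pi,60)
for n,c,r in(('pot',b,.042),('pad',np.array([.5123,.3325,.006]),.065)):
    print(n,[ (proj('w3',c+r*np.array([np.cos(t),np.sin(t),0]))/.64).round().astype(int).tolist() for t in a[::8]])
E
```

```text
[0.51143414 0.3321161  0.006     ]
time_s: 6.6
tcp_pos: [0.5328, 0.1774, 0.2103]
tcp_rot: [2.347, 2.088, 0.0]
wrist_force: [0.6, -0.0, -4.4]
width: 0.0105
grip_force: 78.0
time_s: 7.85
tcp_pos: [0.5124, 0.3318, 0.2102]
tcp_rot: [2.347, 2.088, -0.0]
wrist_force: [-0.1, -0.9, -4.8]
width: 0.0105
grip_force: 78.0
time_s: 8.1
tcp_pos: [0.5126, 0.3311, 0.2103]
tcp_rot: [2.348, 2.087, -0.0]
wrist_force: [-0.5, 0.0, -4.7]
width: 0.0102
grip_force: 78.0
pot [[488, 293], [453, 232], [380, 219], [323, 265], [323, 334], [375, 378], [443, 372], [486, 319]]
pad [[497, 248], [458, 178], [376, 163], [313, 215], [313, 294], [371, 344], [447, 338], [494, 278]]
```

View pics/w3b.png

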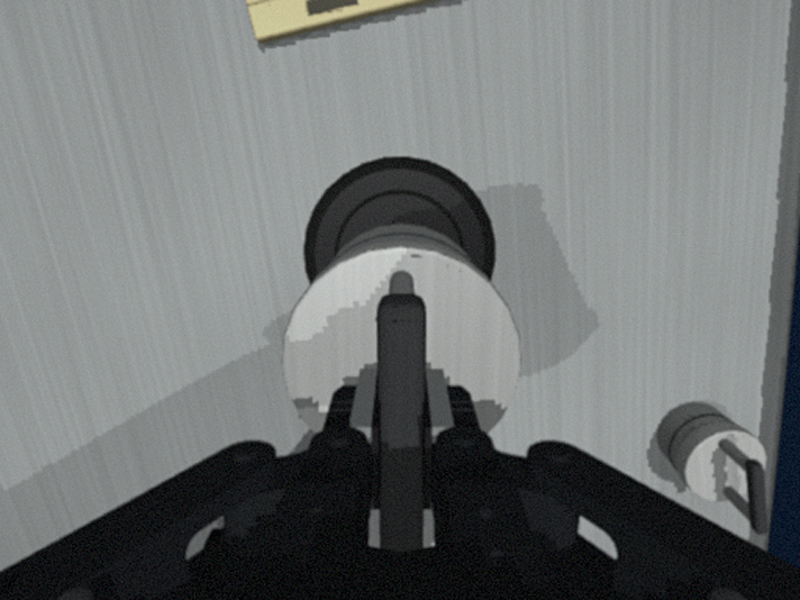

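The wrist view shows the pad at u 305–495, centre 400, and the pot's lid at 283–519, centre 401: the pot is centred over the pad to within 2–3 mm. I lower it with a small correction.

```bash
python3 -m jog '{"linear":[[0.001,-0.001,0.005],[0.002,-0.0015,0.017],[0.002,-0.0015,0.032],[0.002,-0.0015,0.048],[0.002,-0.0015,0.064],[0.002,-0.0015,0.078],[0.002,-0.0015,0.088],[0.002,-0.0015,0.094],[0.002,-0.0015,0.097],[0.002,-0.0015,0.098]],"turn":[[0,0,0],[0,0,0],[0,0,0],[0,0,0],[0,0,0],[0,0,0],[0,0,0],[0,0,0],[0,0,0],[0,0,0]]}'
python3 -m jog '{"linear":[[0,0,0.001],[0,0,0.002],[0,0,0.003],[0,0,0.004],[0,0,0.0045],[0,0,0.0045]],"turn":[[0,0,0],[0,0,0],[0,0,0],[0,0,0],[0,0,0],[0,0,0]]}'
```

```text
time_s: 9.4
tcp_pos: [0.5114, 0.3338, 0.1126]
tcp_rot: [2.347, 2.088, 0.001]
wrist_force: [0.2, -0.0, -5.0]
width: 0.0107
grip_force: 78.0
time_s: 10.15
tcp_pos: [0.5112, 0.3337, 0.1077]
tcp_rot: [-2.347, -2.088, 0.0]
wrist_force: [-0.5, 0.5, -5.2]
width: 0.0111
grip_force: 78.0
```

```bash
python3 -m jog '{"linear":[[0,0,0.0005],[0,0,0.001],[0,0,0.001],[0,0,0.001]],"turn":[[0,0,0],[0,0,0],[0,0,0],[0,0,0]]}'
```

```text
time_s: 10.65
tcp_pos: [0.5113, 0.3337, 0.1069]
tcp_rot: [2.347, 2.088, 0.0]
wrist_force: [-0.4, -0.2, -4.0]
width: 0.0104
grip_force: 78.1
```

```bash
python3 -m jog '{"linear":[[0,0,0.0005],[0,0,0.0008],[0,0,0.0008]],"turn":[[0,0,0],[0,0,0],[0,0,0]]}'
```

```text
time_s: 11.02
tcp_pos: [0.5115, 0.3338, 0.1069]
tcp_rot: [2.347, 2.088, 0.001]
wrist_force: [-1.7, -1.5, 4.4]
width: 0.0103
grip_force: 79.3
```

The force has turned upward, so the pot stands on the pad. Release, check, then retreat straight up.

```bash
python3 -m jog '{"linear":[[0,0,0],[0,0,0],[0,0,0],[0,0,0],[0,0,0]],"turn":[[0,0,0],[0,0,0],[0,0,0],[0,0,0],[0,0,0]]}' 0.05
python3 -m jog '{"linear":[[0,0,-0.005],[0,0,-0.02],[0,0,-0.04],[0,0,-0.065],[0,0,-0.09],[0,0,-0.115],[0,0,-0.135],[0,0,-0.145],[0,0,-0.15],[0,0,-0.15]],"turn":[[0,0,0],[0,0,0],[0,0,0],[0,0,0],[0,0,0],[0,0,0],[0,0,0],[0,0,0],[0,0,0],[0,0,0]]}'
python3 - <<'E'
from h import *
i=snap('scene','s4'); w=snap('wrist','w4')
cv2.imwrite('pics/f4.png',np.hstack([cv2.resize(i[90:240,200:400],(400,300)),cv2.resize(w,(400,300))])[:,:,::-1])
E
```

```text
time_s: 11.65
tcp_pos: [0.5112, 0.3337, 0.106]
tcp_rot: [2.348, 2.088, 0.0]
wrist_force: [-0.7, 0.3, -0.6]
width: 0.0501
grip_force: 0.0
time_s: 12.9
tcp_pos: [0.511, 0.3336, 0.2556]
tcp_rot: [-2.347, -2.088, 0.001]
wrist_force: [-0.4, 0.3, 0.7]
width: 0.0503
grip_force: 0.0
```

View pics/f4.png

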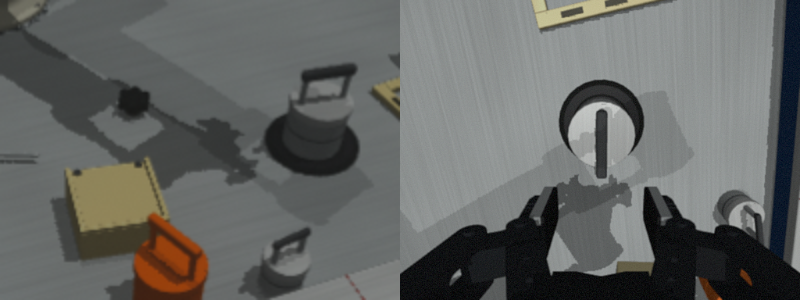

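The pot stands upright in the middle of the pad. In the wrist view, right half, the pad's centre is at u 601 and the lid's at 601.5. The gripper is well clear, so I hand it in.

```bash
python3 -c "
from station import env
print(env.sign_off())"
```

```text
the job is handed in; nothing more can be done
None
```

The steel pot with the arched handle stands upright and released in the middle of the black pad, with the gripper clear and the canister without a handle never approached; I handed the job in at about 13 s.

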